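Drop a portion of clams from the slide-gate hopper into the pan

ROBOT

A 6-joint arm with a two-finger parallel gripper is mounted at the origin on the work surface. World frame = base frame: x ahead of the robot, y to its left, z up, the work surface at z = 0. Lengths are in mm, angles in rad, forces in N, time in s.
With the tool pointing down it reaches from about 350 to 775 mm from the base axis. Payload 7.3 kg.
Tool frame: the origin (TCP) lies midway between the tips of the shut fingers; the grasp point (between the pads) lies 19 mm behind it; z points along the fingers, y is the line along which they close (so a half turn about z gives the same grasp; the last joint's range is limited). The gripper opens to 92 mm and grips with 3 to 60 N. Pads are 19 mm wide; open, the fingers measure 130 mm over their backs; the gripper's body (75 mm by 190 mm) begins 47 mm behind the grasp point.
Start: joints at [-1.492, 0.342, 1.524, -0, 1.275, -0.146], TCP at [117.05, -511.805, 226.741] pointing down, gripper open.
Joint ranges: [-2.53, 2.53], [-0.77, 2.02], [0.04, 2.7], [-1, 4.14], [0.28, 2.66], [-3.11, 3.11]. Speed limits (rad/s): [2.57, 2.57, 3.14, 3.14, 3.14, 3.14].

INTERFACE

Orientations are given as [roll, pitch, yaw] about the fixed x, y, z axes, in that order (R = Rz(yaw) Ry(pitch) Rx(roll)).
In Python, from plant import bot gives the robot as it stands.
- The arm moves only by the tool servo_tool, never from a script. Its argument "deltas" is a list of rows, each a list of 2 entries, a list of its own where there are three numbers: the shift along the tool's x, y, z in m, then the turn, a rotation vector about the tool's x, y, z in degrees. A call has 1 to 20 rows; each row shifts and turns the commanded pose from where the row before left it, along the tool's axes as they then stand; what a row does not reach is not made up. A row lasts 1/8 s, in which the tool goes at most 62.5 mm and 10.7 degrees, less where a joint would pass 70% of its speed; a pose out of reach is approached as far as the arm can. A call with a gripper value outside its range is refused whole. "fingers" is the opening, from 0 (shut) to 1 (fully open), set as the call begins (left out, the last holds). The fingers move at their own pace and stop on an object; the grip force is fixed at half the most. Time passes only in rows, so rows that do not move let the fingers close. It gives the time, the measured TCP pose, the force, the opening and the grip force at its end, in the units of the state.
- bot.get_obs(): the state, without advancing time (a new reading comes with each control period).
- bot.capture(name): name is "scene" or "top"; returns the picture (480x640x3 uint8, red, green, blue); there is no depth.
- bot.camera_model(name): a dict with "mtx" (3x3 intrinsics, pixels), "dist" ([k1, k2, p1, p2, k3] as OpenCV has them; the pictures are not rectified), "xyz" and "rotation" of the camera in the world. Camera axes: x right, y down, z forward; pixel columns grow to the right and rows downward; lengths in mm; the calibration is good to about 2 mm. A picture is of the moment at which its call begins. camera_model takes no time and is no camera call.
- bot.close_job(): hands the job in; it is judged then, once.
The state is a dict: "time": time; "joint_positions": joint angles; "dq": joint speeds; "tau": joint torques, N m; "tool_pos": TCP position; "tcp_rot": TCP orientation; "contact_force": force on the tool from outside, world axes, zero at the start; "moment": the same for the moment, N m; "grip_width": finger opening in mm; "finger_force": force on a finger pad.
Only numpy, scipy, OpenCV 4.12 (cv2) and the standard library are available. Lean on these libraries where they do the work, as an engineer would, in place of code of your own. Each camera call takes 0.05 s, during which the arm holds its last target. There are 200 camera calls.

TASK

Lift the steel portion pan out of its holster by the rim, set it down beside the hopper, then take it by its handle and push it centrally under the shaft. With the pan standing there, pull the black knob fully out so that all three clams drop into the pan, then push the knob fully home again. Leave the filled pan standing flat under the shaft, let go of everything, and do not disturb the other things on the table.

Things in the scene. Friction and masses are not known exactly. Their poses are not given: they have to be found in the camera images.
- hopper: Fixed stainless hopper: square upright shaft, 51 mm wide (43 inside), 88 to 227 mm above the table, open top and bottom, on two 20 mm posts (85 mm to its +x, 60 mm either side). Origin on the table below the shaft axis; its -x is the front, where the knob sticks out. Under the shaft it is free from the front and both y sides; fins at 160 mm height reach 53 mm to each side.
- gate (a joint): The slide gate closing the shaft at 104 mm height: 0 = pushed fully home (shut), 0.062 m = pulled fully out along the hopper's -x (open). Sprung detents hold it at both ends; it takes about 10 N to move.
- knob_waist (a point): Mid-waist of the gate's black spool-shaped pull knob, 103.5 mm above the table, 95 mm in front of the shaft axis when shut. The waist is 20 mm in diameter and 28 mm long along the hopper's x, between a 40 mm front flange (10 mm thick) and a 32 mm rear flange (8 mm thick); moves with the gate.
- pan: Loose square stainless portion pan, 96 x 96 mm, 65 mm high, walls 4 mm, with a rolled rim 9 mm thick (104 mm over the outside, rim z from 59 to 65 mm), about 0.3 kg. Origin at the centre of its underside, z up; its handle points along its -x.
- pan_handle (a point): Grip point on the pan's straight bar handle, 126 mm from the pan's centre along its -x, 48 mm above its underside. The bar is 18 mm wide, 12 mm high and reaches from 48 to 173 mm from the centre.
- holster: White plastic holster fixed to the table. Origin on the table where the parked pan's centre is; it encloses the handle along -x (68 to 187 mm from the origin) between two cheeks 66 mm high and 34 mm apart inside, 50 mm over the outside, so the parked handle cannot be gripped. The pan lifts straight up out of it.
- basket: Bystander: blue perforated basket of shells, fixed, 200 x 150 x 75 mm; origin at the centre of its underside. The basket and the holster with the pan may stand on either side of the hopper.
- brush: Bystander: loose brush, 170 mm long along its x, lying on the table.
- jar: Bystander: loose closed jar, 52 mm diameter, 85 mm high; origin at the centre of its underside.
- clam1_mid (a point): Centre of clam 1, a rigid, plump, closed, almost ball-shaped shell 38 mm across; starts in the hopper shaft, stacked on the gate.
- clam2_mid (a point): Centre of clam 2, a rigid, plump, closed, almost ball-shaped shell 38 mm across; starts in the hopper shaft, stacked on the gate.
- clam3_mid (a point): Centre of clam 3, a rigid, plump, closed, almost ball-shaped shell 38 mm across; starts in the hopper shaft, stacked on the gate.
Not all that is in view belongs to the job. Leave any blue or green look-alike of the part that bears clam3_mid alone.

How it is judged:
By the outcome, as a careful person would: the job done as asked, in the order asked, and still so for the second after the job is handed in, with the robot touching nothing.
It also fails if it takes over 62 s, if anything falls off the work surface, if the arm or the gripper's body presses on something with over 40 N, if the wrist force passes 120 N, or if a joint passes its speed limit or range.

## Working session

There is one attempt and no reset: what is moved stays moved. The work goes in short steps, Python scripts to look and compute and a tool call to move; the robot and the scene stay as the last step left them, time stands still between calls to the robot, and variables do not carry over. Pictures are saved under pics/ and viewed, at most 10 in all, crops included, and the job is handed in when it is done.

Besides the shell and the picture viewer there is one more tool, called after "Emit:" as name([rows], argument=value, ...), one row to a line, values as JSON. servo_tool: Moves the arm, as the interface text tells. Its arguments: {"type":"object","properties":{"deltas":{"type":"array"},"fingers":{"type":"number"}},"required":["deltas"]}

```bash
mkdir -p pics; python3 - <<'E'
from plant import bot
import cv2
for n in("scene","top"):
    cv2.imwrite(f"pics/{n}0.png",bot.capture(n)[:,:,::-1]); m=bot.camera_model(n); print(n,m)
print(bot.get_obs())
E
```

```text
scene {'mtx': array([[447.78221557,   0.        , 319.62375542],
       [  0.        , 447.78221557, 246.03013048],
       [  0.        ,   0.        ,   1.        ]]), 'dist': array([-0.09428375,  0.        ,  0.        ,  0.        ,  0.        ]), 'xyz': array([932.21351454,  -7.82706963, 801.84334502]), 'rotation': array([-2.52150919e+00, -1.35184480e-03,  1.54601319e+00])}
top {'mtx': array([[619.47680295,   0.        , 313.6433632 ],
       [  0.        , 619.47680295, 242.85214969],
       [  0.        ,   0.        ,   1.        ]]), 'dist': array([-0.12489157,  0.        ,  0.        ,  0.        ,  0.        ]), 'xyz': array([ 359.37747231,  -14.99300087, 1275.09480702]), 'rotation': array([-3.0508745 ,  0.01239918, -1.59172455])}
{'time': 0.1, 'joint_positions': array([-1.49196909e+00,  3.42636929e-01,  1.52490038e+00, -1.83155314e-05,
        1.27538021e+00, -1.46014814e-01]), 'dq': array([-0.00027421, -0.00128168, -0.00394395,  0.00234494, -0.00194777,
       -0.00034978]), 'tau': array([ 1.50354601e-03, -4.32006204e+01, -2.44693494e+01,  7.19639333e-02,
        5.26201911e-02, -4.28457508e-05]), 'tool_pos': array([ 117.03091482, -511.43258418,  226.13018763]), 'tcp_rot': array([-3.14027934e+00, -1.75433684e-04,  2.24847275e-01]), 'contact_force': array([ 1.2444758 ,  0.84072201, -0.33335732]), 'moment': array([-0.01281486,  0.04602555,  0.01382688]), 'finger_force': 0.0, 'grip_width': 91.65299748068986}
```

View pics/scene0.png

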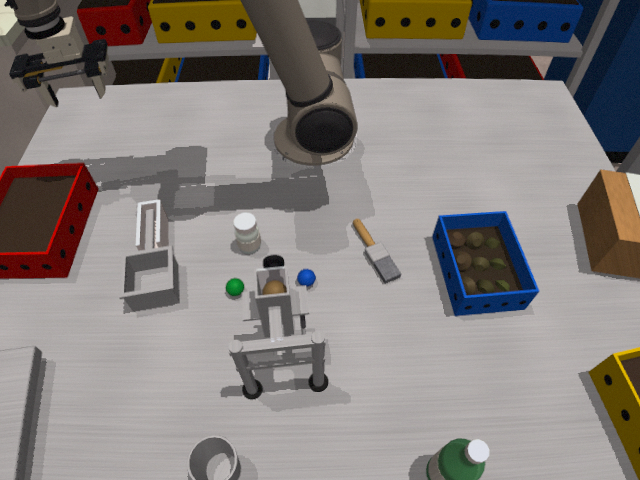

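View pics/top0.png

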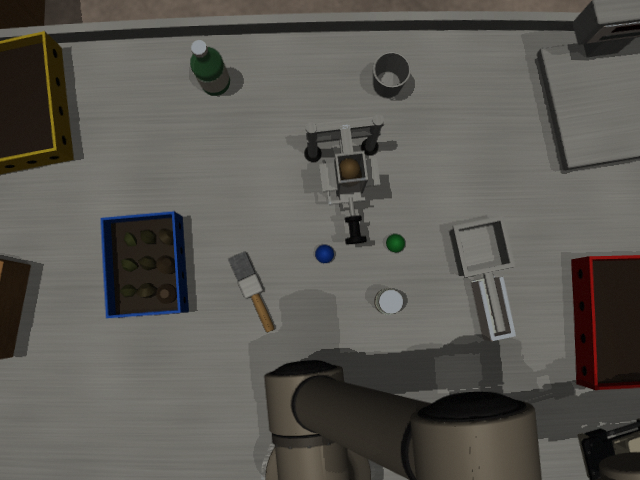

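Scene view: the pan sits at about (150,278), hopper shaft at (273,285) and knob at (273,262). Top view: the pan is at (481,248) with its holster towards (495,307), the shaft mouth at (350,168) and the knob at (355,230). Blue and green balls lie at (325,254) and (396,243), and the jar at (390,301). I'll enlarge this region to read edges precisely.

```bash
cat > h.py <<'E'
import numpy as np, cv2
from scipy.spatial.transform import Rotation as R
from plant import bot
def ray(n,uv):
    m=bot.camera_model(n); p=cv2.undistortPoints(np.array(uv,float).reshape(-1,1,2),m["mtx"],m["dist"])[:,0]
    d=np.c_[p,np.ones(len(p))]@R.from_euler("xyz",m["rotation"]).as_matrix().T
    return m["xyz"],d
def plane(n,uv,z):
    c,d=ray(n,uv); return c+d*((z-c[2])/d[:,2])[:,None]
def pix(n,X):
    m=bot.camera_model(n); r=R.from_euler("xyz",m["rotation"]).as_matrix().T
    return cv2.projectPoints(np.array(X,float).reshape(-1,1,3),cv2.Rodrigues(r)[0],-r@m["xyz"],m["mtx"],m["dist"])[0][:,0]
def tri(a,b): # same point in scene and top
    c1,d1=ray("scene",[a]);c2,d2=ray("top",[b]);A=[];y=[]
    M=np.zeros((3,3));v=np.zeros(3);e=[]
    for c,d in((c1,d1[0]),(c2,d2[0])):
        d=d/np.linalg.norm(d);P=np.eye(3)-np.outer(d,d);M+=P;v+=P@c;e.append((P,c))
    x=np.linalg.solve(M,v); return x,[np.linalg.norm(P@(x-c)) for P,c in e]
E
python3 - <<'E'
import cv2,numpy as np
from h import *
t=cv2.imread("pics/top0.png")
a=cv2.resize(t[205:345,440:520],None,fx=4.2,fy=4.2,interpolation=cv2.INTER_CUBIC)
b=cv2.resize(t[110:257,300:405],None,fx=4,fy=4,interpolation=cv2.INTER_CUBIC)
o=np.zeros((590,800,3),np.uint8);o[:a.shape[0],:a.shape[1]]=a;o[:b.shape[0],360:360+b.shape[1]]=b
cv2.imwrite("pics/crop.png",o)
hsv=cv2.cvtColor(t,cv2.COLOR_BGR2HSV)
for nm,n in(("scene","scene0"),("top","top0")):
    hs=cv2.cvtColor(cv2.imread(f"pics/{n}.png"),cv2.COLOR_BGR2HSV)
    for c,lo,hi in(("green",50,75),("blue",100,125)):
        k=cv2.inRange(hs,(lo,120,40),(hi,255,255));N,_,s,ce=cv2.connectedComponentsWithStats(k)
        for i in range(1,N):
            if 100<s[i,4]<600: print(nm,c,s[i],ce[i],plane(nm,[ce[i]],19)[0])
    k=cv2.inRange(hs,(0,0,0),(180,255,28)); N,_,s,ce=cv2.connectedComponentsWithStats(k)
    for i in range(1,N):
        if 150<s[i,4]<900: print(nm,"black",s[i],ce[i],plane(nm,[ce[i]],103.5)[0])
E
```

```text
scene green [226 279  18  17 241] [234.47717842 286.78008299] [ 470.67014655 -167.76506461   19.        ]
scene blue [258  55  11  25 228] [263.12280702  67.1754386 ] [-306.98713116 -150.02387367   19.        ]
scene blue [354  54  12  24 224] [358.74553571  66.04017857] [-305.76190392  144.64445493   19.        ]
scene blue [545  57  32  26 516] [559.8624031  68.3120155] [-308.60850481  794.99395936   19.        ]
scene blue [298 269  18  17 236] [306.1059322  277.13559322] [451.01315267 -22.52854966  19.        ]
scene black [ 78   0  51   8 222] [101.24774775   2.8963964 ] [-612.22195384 -720.53721955  103.5       ]
scene black [ 18   8  42  19 231] [40.61038961 19.68398268] [-523.52287798 -909.28929971  103.5       ]
scene black [ 25  17  39  22 288] [45.94791667 31.0625    ] [-440.55411538 -857.43269561  103.5       ]
scene black [112  59  51  26 741] [136.46153846  70.89473684] [-176.59073875 -488.86424406  103.5       ]
scene black [ 23  73  20  16 154] [31.57142857 81.2012987 ] [-156.33686941 -792.13616159  103.5       ]
scene black [606 152  23  11 179] [616.53631285 156.067
[... 669 characters left out ...]
137  17  18 159] [368.6918239  146.79245283] [ 650.22103781 -112.94096211  103.5       ]
top black [345 216  22  28 363] [354.62534435 230.53168044] [488.05233889 -81.13580229 103.5       ]
top black [111 222  10  93 495] [115.1959596  268.37575758] [425.33476634 380.37174011 103.5       ]
top black [121 283  37  15 212] [142.08962264 289.16981132] [384.53516469 327.27034959 103.5       ]
top black [  2 317  16  40 154] [  9.87662338 337.62337662] [293.50456255 594.3910422  103.5       ]
top black [598 372  42  14 336] [622.38988095 378.58630952] [ 190.6427193  -591.83764495  103.5       ]
top black [401 421  16  59 413] [406.53753027 450.85472155] [  71.65116779 -168.32484411  103.5       ]
```

View pics/crop.png

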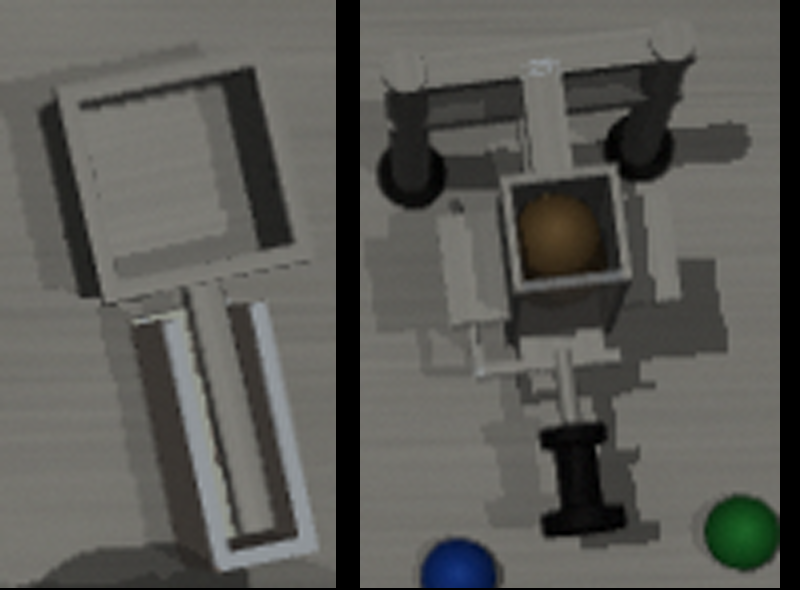

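The crop shows the pan rim's corners near (55,90), (257,66), (310,258) and (103,303), with the handle leaning about 12°. The shaft mouth's corners are near (500,180), (617,165), (632,275) and (513,292), and the knob's axis runs from (573,430) to (583,525).

```bash
python3 - <<'E'
from h import *
np.set_printoptions(precision=1,suppress=True)
L=lambda P:[((x-1.6)/4.2+440,(y-1.6)/4.2+205) for x,y in P]
H=lambda P:[((x-361.5)/4+300,(y-1.5)/4+110) for x,y in P]
ang=lambda d:np.degrees(np.arctan2(d[1],d[0]))
p=plane("top",L([(55,90),(257,66),(310,258),(103,303)]),63); print("pan",p,p.mean(0))
for i in range(4): e=p[(i+1)%4]-p[i]; print(np.linalg.norm(e),ang(e))
p=plane("top",L([(202,290),(255,530)]),54);print("handle",p,ang(p[0]-p[1]))
p=plane("top",L([(218,570),(318,548),(268,303)]),66);print("holster",p,np.linalg.norm(p[0]-p[1]),np.linalg.norm(p[2]-p[1]),ang(p[0]-p[1]),ang(p[2]-p[1]),"mid",(p[0]+p[1])/2)
s=plane("top",H([(500,180),(617,165),(632,275),(513,292)]),227); print("shaft",s,s.mean(0))
for i in range(4): e=s[(i+1)%4]-s[i]; print(np.linalg.norm(e),ang(e))
k=plane("top",H([(573,432),(583,525),(578,479)]),103.5);print("knob",k,ang(k[0]-k[1]), "shaft-knob",np.linalg.norm(s.mean(0)[:2]-k[2][:2]),ang(s.mean(0)-k[2]))
print("jar",plane("top",[(391,301)],85))
# scene views of predicted things
for nm,X in(("pan",[*plane("top",L([(55,90),(257,66),(310,258),(103,303)]),63)]),):print(pix("scene",X))
print(pix("scene",s))
b=plane("top",H([(412,178),(640,148)]),0);print("posts",b,ang(b[0]-b[1]))
E
python3 - <<'E'
import cv2
t=cv2.imread("pics/scene0.png")
cv2.imwrite("pics/crop2.png",cv2.resize(t[190:320,110:330],None,fx=3.6,fy=3.6,interpolation=cv2.INTER_CUBIC))
E
```

```text
pan [[ 497.2 -277.9   63. ]
 [ 506.7 -375.1   63. ]
 [ 415.2 -396.2   63. ]
 [ 396.5 -296.5   63. ]] [ 453.9 -336.4   63. ]
97.73223567028293 -84.45824562399788
93.86690975110028 -167.03343158382353
101.44202380105766 100.59650624244246
102.39778437834903 10.48004380354957
handle [[ 401.8 -346.2   54. ]
 [ 288.3 -367.1   54. ]] 10.437374932336603
holster [[ 271.  -345.5   66. ]
 [ 279.6 -393.3   66. ]
 [ 394.5 -374.2   66. ]] 48.65647077826229 116.41517339574558 100.249248215083 9.480808190105613 mid [ 275.3 -369.4   66. ]
shaft [[607.  -43.4 227. ]
 [612.5 -94.1 227. ]
 [564.1 -99.  227. ]
 [557.8 -47.7 227. ]] [585.4 -71.  227. ]
50.97194596233675 -83.78119724031471
48.66791257487135 -174.15650910103284
51.6653751669304 97.00466597101973
49.38575846401226 5.050011504006229
knob [[512.9 -78.5 103.5]
 [468.3 -82.  103.5]
 [490.3 -80.2 103.5]] 4.5458960403207875 shaft-knob 95.50841298853491 5.5250542478613
jar [[ 352.8 -148.3   85. ]]
[[172.8 288.1]
 [122.4 293. ]
 [122.4 254. ]
 [171.8 245.6]]
[[289.4 293.8]
 [254.7 297.8]
 [253.3 269.9]
 [287.  265.8]]
posts [[ 662.8   -3.4    0. ]
 [ 676.2 -123.6    0. ]] 96.39278764128558
```

View pics/crop2.png

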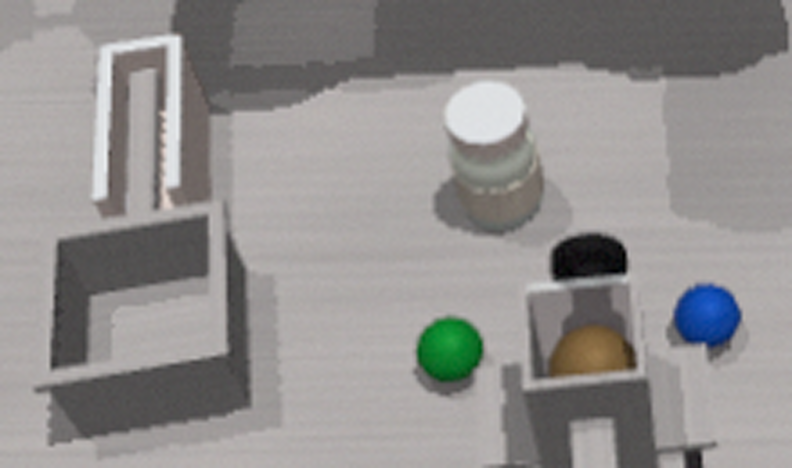

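```bash
cat >> h.py <<'E'
def Rz(a): a=np.radians(a); return np.array([[np.cos(a),-np.sin(a),0],[np.sin(a),np.cos(a),0],[0,0,1]])
def go(t,yaw,frm=None):
    """tool-frame shift (mm) from current/given (pos,yaw deg) to world TCP t, and world yaw turn"""
    if frm is None:
        o=bot.get_obs(); p,rot=o["tool_pos"],R.from_euler("xyz",o["tcp_rot"])
    else: p,rot=np.array(frm[0],float),R.from_euler("xyz",[np.pi,0,np.radians(frm[1])])
    e=(rot.inv()*R.from_euler("xyz",[np.pi,0,np.radians(yaw)])).as_rotvec(degrees=True)
    return np.round(rot.inv().apply(np.array(t)-p),1),np.round(e,2)
E
python3 - <<'E'
from h import *
np.set_printoptions(precision=1,suppress=True)
p=plane("scene",[(x/3.6+110-.4,y/3.6+190-.4) for x,y in[(222,203),(245,355),(38,388),(58,240)]],64);print(p,p.mean(0))
for i in range(4): e=p[(i+1)%4]-p[i]; print(np.linalg.norm(e),np.degrees(np.arctan2(e[1],e[0])))
c=np.array([458.,-336.5,0])
g=c+Rz(10.2)@[-15,49.5,0]; print("grip",g, go([g[0],g[1],150],10.2), go([g[0],g[1],43],10.2,([g[0],g[1],150],10.2)))
q=[[x,y,65] for x,y in((52,52),(52,-52),(-52,-52),(-52,52))]
X=c+np.array(q)@Rz(10.2).T; print(X); print(pix("top",X)); print(pix("scene",X))
E
```

```text
[[ 398.2 -297.1   64. ]
 [ 498.3 -268.    64. ]
 [ 516.8 -377.    64. ]
 [ 421.7 -387.4   64. ]] [ 458.7 -332.4   64. ]
104.22568232453285 16.207731986726433
110.52010334054357 -80.38393883695684
95.65578757267029 -173.73176728275413
93.3170625295906 104.56123039969832
grip [ 434.5 -290.4    0. ] (array([ 358.7, -144.6,   76.4]), array([-0.1, -0. ,  2.7])) (array([  0.,  -0., 107.]), array([0., 0., 0.]))
[[ 500.  -276.1   65. ]
 [ 518.4 -378.5   65. ]
 [ 416.  -396.9   65. ]
 [ 397.6 -294.5   65. ]]
[[452.  224.6]
 [502.4 214.3]
 [514.1 265.6]
 [463.4 276.2]]
[[173.2 288.8]
 [119.  297.9]
 [121.7 253.8]
 [172.4 245.4]]
```

Emit:
servo_tool([
  [[0.018,-0.007,0.003],[0,0,0.27]],
  [[0.036,-0.0145,0.006],[0,0,0.27]],
  [[0.036,-0.0145,0.0076],[0,0,0.27]],
  [[0.036,-0.0145,0.0076],[0,0,0.27]],
  [[0.036,-0.0145,0.0076],[0,0,0.27]],
  [[0.036,-0.0145,0.0076],[0,0,0.27]],
  [[0.036,-0.0145,0.0076],[0,0,0.27]],
  [[0.036,-0.0145,0.0076],[0,0,0.27]],
  [[0.036,-0.0145,0.0076],[0,0,0.27]],
  [[0.036,-0.0145,0.0076],[0,0,0.27]],
  [[0.018,-0.007,0.0046],[0,0,0]],
  [[0,0,0],[0,0,0]],
], fingers=0.55)

```text
time: 1.6
tool_pos: [441.1, -297.7, 151.8]
tcp_rot: [-3.141, 0.001, 0.18]
contact_force: [-0.5, -1.1, -0.6]
grip_width: 50.7
finger_force: 0.0
```

```bash
python3 - <<'E'
from h import *
o=bot.get_obs();print(o["time"],o["tool_pos"],o["tcp_rot"],o["grip_width"]);print(go([434.5,-290.4,42],10.2))
E
```

```text
1.6 [ 441.09240697 -297.72541916  151.75695967] [-3.14088611e+00  9.55700336e-04  1.79679344e-01] 50.68931423099064
(array([ -5.1,  -8.3, 109.8]), array([-0.04,  0.05,  0.09]))
```

Emit:
servo_tool([
  [[-0.005,-0.008,0.012],[0,0,0]],
  [[0,0,0.025],[0,0,0]],
  [[0,0,0.025],[0,0,0]],
  [[0,0,0.025],[0,0,0]],
  [[0,0,0.015],[0,0,0]],
  [[0,0,0.008],[0,0,0]],
  [[0,0,0],[0,0,0]],
])

```text
time: 2.48
tool_pos: [434.4, -291.6, 42.3]
tcp_rot: [3.142, 0.0, 0.177]
contact_force: [-0.3, 0.3, -0.1]
grip_width: 50.5
finger_force: 0.0
```

Emit:
servo_tool([
  [[0,0,0],[0,0,0]],
  [[0,0,0],[0,0,0]],
  [[0,0,0],[0,0,0]],
  [[0,0,0],[0,0,0]],
  [[0,0,0],[0,0,0]],
], fingers=0)

```text
time: 3.1
tool_pos: [434.7, -291.5, 42.5]
tcp_rot: [3.141, -0.0, 0.178]
contact_force: [-0.7, -0.6, 0.9]
grip_width: 8.5
finger_force: 30.0
```

Emit:
servo_tool([
  [[0,0,-0.004],[0,0,0]],
  [[0,0,-0.008],[0,0,0]],
  [[0,0,-0.01],[0,0,0]],
  [[0,0,-0.012],[0,0,0]],
  [[0,0,-0.012],[0,0,0]],
  [[0,0,-0.014],[0,0,0]],
  [[0,0,-0.014],[0,0,0]],
  [[0,0,-0.01],[0,0,0]],
  [[0,0,-0.006],[0,0,0]],
  [[0,0,0],[0,0,0]],
])

```text
time: 4.35
tool_pos: [434.6, -291.4, 132.6]
tcp_rot: [3.141, -0.0, 0.178]
contact_force: [0.0, -0.3, -5.0]
grip_width: 8.4
finger_force: 30.0
```

```bash
python3 - <<'E'
from h import *
a=bot.capture("scene")[:,:,::-1];b=bot.capture("top")[:,:,::-1]
o=np.hstack([cv2.resize(a[150:330,90:290],(400,360)),cv2.resize(b[170:350,350:550],(400,360))])
cv2.imwrite("pics/lift.png",o)
h=np.array([585,-71.,0]); c=h+Rz(5.7)@[0,-160,0]
g=c+Rz(95.7)@[-15,49.5,0]
print(g,go([g[0],g[1],122],95.7))
E
```

```text
[ 553.12570549 -250.05105236    0.        ] (array([124.2, -19.4,   9.9]), array([-5.000e-02,  0.000e+00, -8.552e+01]))
```

View pics/lift.png

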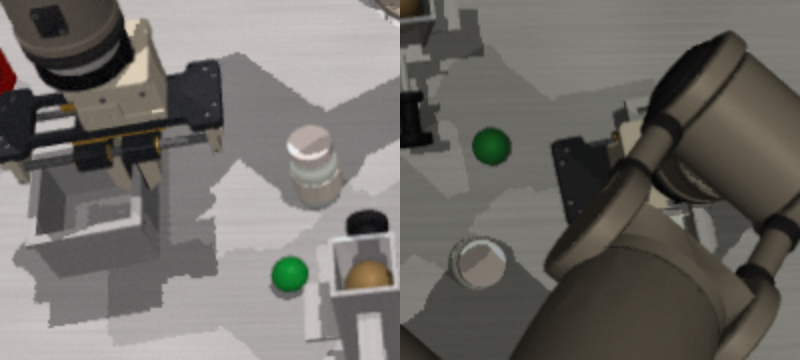

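The scene half shows the pan hanging level in the gripper, clear of the holster at about (90,215). The ball (290,272) and jar (315,165) are untouched. I'll carry it over and turn it.

Emit:
servo_tool([
  [[0.01,-0.002,0],[0,0,0]],
  [[0.02,-0.003,0],[0,0,0]],
  [[0.027,-0.004,0],[0,0,0]],
  [[0.027,-0.004,0],[0,0,-4]],
  [[0.02,-0.003,0],[0,0,-7]],
  [[0.01,-0.002,0],[0,0,-8]],
  [[0.006,0,0],[0,0,-8]],
  [[0,0,0],[0,0,-8]],
  [[0,0,0],[0,0,-8]],
  [[0,0,0],[0,0,-8]],
  [[0,0,0],[0,0,-8]],
  [[0,0,0],[0,0,-8]],
  [[0,0,0],[0,0,-8]],
  [[0,0,0],[0,0,-6]],
  [[0,0,0],[0,0,-4.5]],
  [[0,0,0],[0,0,0]],
])

```text
time: 6.45
tool_pos: [548.3, -246.7, 131.9]
tcp_rot: [-3.141, -0.0, 1.67]
contact_force: [0.4, 0.4, -2.5]
grip_width: 8.2
finger_force: 30.0
```

```bash
python3 - <<'E'
from h import *
print(go([553,-250,44],95.7))
E
```

```text
(array([-3.7,  4.3, 87.9]), array([-0.01, -0.01, -0.01]))
```

Lower to just over the table, then gently to contact.

Emit:
servo_tool([
  [[-0.004,0.004,0.006],[0,0,0]],
  [[0,0,0.015],[0,0,0]],
  [[0,0,0.015],[0,0,0]],
  [[0,0,0.015],[0,0,0]],
  [[0,0,0.013],[0,0,0]],
  [[0,0,0.01],[0,0,0]],
  [[0,0,0.006],[0,0,0]],
  [[0,0,0.004],[0,0,0]],
  [[0,0,0.002],[0,0,0]],
  [[0,0,0.002],[0,0,0]],
  [[0,0,0],[0,0,0]],
])

```text
time: 7.82
tool_pos: [552.0, -251.2, 44.6]
tcp_rot: [3.141, 0.0, 1.67]
contact_force: [-0.3, -0.0, -2.4]
grip_width: 8.4
finger_force: 30.0
```

Emit:
servo_tool([
  [[0,0,0.001],[0,0,0]],
  [[0,0,0.001],[0,0,0]],
  [[0,0,0.0005],[0,0,0]],
  [[0,0,0],[0,0,0]],
])

```text
time: 8.32
tool_pos: [551.8, -251.2, 42.5]
tcp_rot: [3.141, 0.001, 1.67]
contact_force: [-4.0, 0.5, 5.4]
grip_width: 7.9
finger_force: 30.0
```

Emit:
servo_tool([
  [[0,0,0],[0,0,0]],
  [[0,0,0],[0,0,0]],
  [[0,0,0],[0,0,0]],
], fingers=0.45)

```text
time: 8.7
tool_pos: [551.9, -251.0, 41.7]
tcp_rot: [3.141, 0.0, 1.67]
contact_force: [-0.1, -0.0, -0.6]
grip_width: 34.0
finger_force: 0.0
```

Emit:
servo_tool([
  [[0,0,-0.01],[0,0,0]],
  [[0,0,-0.025],[0,0,0]],
  [[0,0,-0.035],[0,0,0]],
  [[-0.03,0,-0.035],[0,0,0]],
  [[-0.04,0,-0.025],[0,0,0]],
  [[-0.04,0,0],[0,0,0]],
  [[-0.02,0,0],[0,0,0]],
  [[0,0,0],[0,0,0]],
])

```text
time: 9.7
tool_pos: [564.3, -381.6, 171.9]
tcp_rot: [3.141, 0.0, 1.668]
contact_force: [-0.4, 0.8, -0.1]
grip_width: 41.6
finger_force: 0.0
```

```bash
python3 - <<'E'
from h import *
a=bot.capture("scene")[:,:,::-1];b=bot.capture("top")[:,:,::-1]
cv2.imwrite("pics/a1.png",a);cv2.imwrite("pics/b1.png",b)
o=np.hstack([cv2.resize(a[190:390,80:280],(400,400),interpolation=cv2.INTER_CUBIC),cv2.resize(b[90:290,360:560],(400,400),interpolation=cv2.INTER_CUBIC)])
cv2.imwrite("pics/set.png",o)
h=np.array([585,-71.,0]);g=bot.get_obs()["tool_pos"];print(g)
c=np.array([552,-251.2,0])-Rz(95.7)@[-15,49.5,0]
q=[[x,y,65] for x,y in((52,52),(52,-52),(-52,-52),(-52,52))]+[[-173,9,54],[-173,-9,54]]
X=c+np.array(q)@Rz(95.7).T;print(c,pix("scene",X),pix("top",X))
E
```

```text
[ 564.58733706 -379.62084746  171.93286355]
[ 599.76545447 -231.35783884    0.        ] [[218.28332406 308.08055755]
 [218.3067509  361.37149982]
 [158.2419703  367.55995363]
 [162.24818668 313.82229374]
 [ 96.81481069 344.09738756]
 [ 95.40660473 353.34629915]] [[405.20741222 203.98332669]
 [398.07548456 152.80922044]
 [449.2833674  146.90349724]
 [456.87242172 197.81296357]
 [511.01349725 170.93438369]
 [509.62980248 162.26692467]]
```

View pics/set.png

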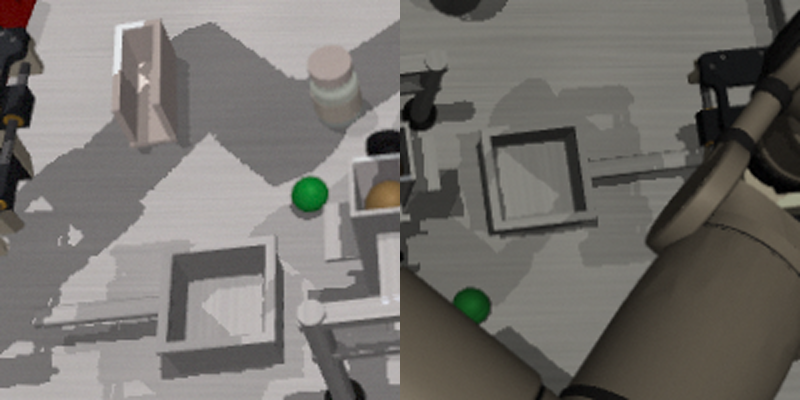

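The pan stands at about (215,305) in the scene half, level and with its handle pointing to (35,321), within about 2 mm of where I expected. Next I'll grip the handle.

```bash
python3 - <<'E'
from h import *
print(go([612.3,-356.8,29],95.7))
E
```

```text
(array([ 17.9,  49.7, 142.9]), array([-0.  , -0.03, -0.02]))
```

Emit:
servo_tool([
  [[0.008,0.025,0.01],[0,0,0]],
  [[0.01,0.025,0.02],[0,0,0]],
  [[0,0,0.025],[0,0,0]],
  [[0,0,0.025],[0,0,0]],
  [[0,0,0.025],[0,0,0]],
  [[0,0,0.02],[0,0,0]],
  [[0,0,0.012],[0,0,0]],
  [[0,0,0.006],[0,0,0]],
  [[0,0,0],[0,0,0]],
])

```text
time: 10.92
tool_pos: [612.7, -357.6, 29.0]
tcp_rot: [3.141, 0.0, 1.67]
contact_force: [-0.2, -0.1, 0.6]
grip_width: 41.1
finger_force: 0.0
```

Emit:
servo_tool([
  [[0,0,0],[0,0,0]],
  [[0,0,0],[0,0,0]],
  [[0,0,0],[0,0,0]],
  [[0,0,0],[0,0,0]],
], fingers=0)

```text
time: 11.42
tool_pos: [612.6, -357.8, 29.2]
tcp_rot: [3.141, 0.001, 1.67]
contact_force: [-1.5, -0.6, 0.9]
grip_width: 17.8
finger_force: 29.9
```

```bash
python3 - <<'E'
from h import *
h=np.array([585,-71.,0]);t=h+Rz(95.7)@[-126,0,0]
o=bot.get_obs();print(o["tool_pos"],o["grip_width"],o["contact_force"]);print(t,go([t[0],t[1],o["tool_pos"][2]],95.7))
E
```

```text
[ 612.60891279 -357.80906943   29.24298076] 17.813796542321697 [-1.47056319 -0.59954525  0.93898284]
[ 597.51428847 -196.37700182    0.        ] (array([ 1.621e+02,  1.000e+00, -1.000e-01]), array([ 0.01,  0.04, -0.01]))
```

Emit:
servo_tool([
  [[0.004,0,0],[0,0,0]],
  [[0.008,0,0],[0,0,0]],
  [[0.012,0,0],[0,0,0]],
  [[0.015,0.001,0],[0,0,0]],
  [[0.018,0,0],[0,0,0]],
  [[0.018,0,0],[0,0,0]],
  [[0.018,0,0],[0,0,0]],
  [[0.018,0,0],[0,0,0]],
  [[0.016,0,0],[0,0,0]],
  [[0.012,0,0],[0,0,0]],
  [[0.01,0,0],[0,0,0]],
  [[0.007,0,0],[0,0,0]],
  [[0.005,0,0],[0,0,0]],
  [[0,0,0],[0,0,0]],
  [[0,0,0],[0,0,0]],
])

```text
time: 13.3
tool_pos: [597.5, -196.7, 28.5]
tcp_rot: [-3.141, -0.001, 1.67]
contact_force: [2.1, -0.3, 2.8]
grip_width: 17.5
finger_force: 29.9
```

```bash
python3 - <<'E'
from h import *
a=bot.capture("scene")[:,:,::-1];b=bot.capture("top")[:,:,::-1]
o=np.hstack([cv2.resize(a[210:410,180:380],(400,400),interpolation=cv2.INTER_CUBIC),cv2.resize(b[90:290,280:480],(400,400),interpolation=cv2.INTER_CUBIC)])
cv2.imwrite("pics/under.png",o)
print(go([597.4,-196.4,29],95.7))
h=np.array([585,-71.,0])
X=h+np.array([[x,y,65] for x,y in((52,52),(52,-52),(-52,-52),(-52,52))])@Rz(95.7).T
print((pix("scene",X)-[180,210])*2,(pix("top",X)-[280,90])*2+[400,0])
E
```

```text
(array([ 0.3, -0.1, -0.6]), array([-0.03, -0.07, -0.04]))
[[249.65879337 178.95539786]
 [262.3231703  283.42766957]
 [142.64480017 296.95498806]
 [138.10112313 190.89286088]] [[488.4995157  246.25703231]
 [475.7390414  143.47118154]
 [579.38426295 131.06749444]
 [593.12594255 233.60364374]]
```

View pics/under.png

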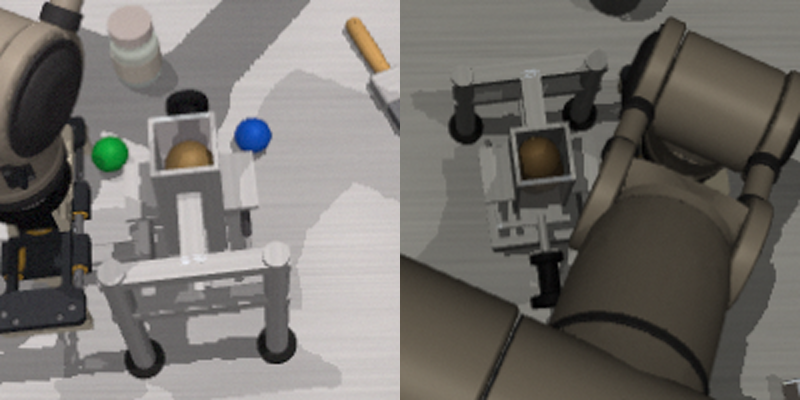

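The scene half shows the pan seated between the posts under the shaft, and both balls and the jar in place. The arm hides much of the pan, so I'll let go, back off and check the centring.

Emit:
servo_tool([
  [[0,0,0],[0,0,0]],
  [[0,0,0],[0,0,0]],
  [[0,0,0],[0,0,0]],
], fingers=0.45)

```text
time: 13.78
tool_pos: [597.3, -197.1, 28.4]
tcp_rot: [-3.141, -0.0, 1.67]
contact_force: [0.7, -0.4, -0.6]
grip_width: 40.3
finger_force: 0.0
```

Emit:
servo_tool([
  [[0,0,-0.01],[0,0,0]],
  [[0,0,-0.025],[0,0,0]],
  [[-0.005,0,-0.035],[0,0,0]],
  [[-0.02,0,-0.035],[0,0,0]],
  [[-0.035,-0.02,-0.035],[0,0,0]],
  [[-0.035,-0.035,-0.02],[0,0,0]],
  [[-0.03,-0.035,0],[0,0,0]],
  [[-0.015,-0.03,0],[0,0,0]],
  [[0,0,0],[0,0,0]],
])

```text
time: 14.9
tool_pos: [490.5, -349.9, 189.8]
tcp_rot: [3.141, 0.001, 1.667]
contact_force: [-0.4, 0.3, 0.3]
grip_width: 41.4
finger_force: 0.0
```

```bash
python3 - <<'E'
from h import *
a=bot.capture("scene")[:,:,::-1];b=bot.capture("top")[:,:,::-1]
o=np.hstack([cv2.resize(a[230:400,170:340],(400,400),interpolation=cv2.INTER_CUBIC),cv2.resize(b[100:270,290:460],(400,400),interpolation=cv2.INTER_CUBIC)])
cv2.imwrite("pics/under2.png",o);k=400/170
h=np.array([585,-71.,0])
X=h+np.array([[x,y,65] for x,y in((52,52),(52,-52),(-52,-52),(-52,52))]+[[-173,9,54],[-173,-9,54]])@Rz(95.7).T
print((pix("scene",X)-[170,230])*k,(pix("top",X)-[290,100])*k+[400,0])
E
```

```text
[[317.24563926 163.47693866]
 [332.14490623 286.38549362]
 [191.34682372 302.29998596]
 [186.00132133 177.5210128 ]
 [ 33.53485127 249.61460254]
 [ 32.58863078 271.28019937]] [[480.58766553 266.18474389]
 [465.57534282 145.26021358]
 [587.51089759 130.66764052]
 [603.67757947 251.2984044 ]
 [736.31436996 186.82361509]
 [733.32486844 166.22318411]]
```

View pics/under2.png

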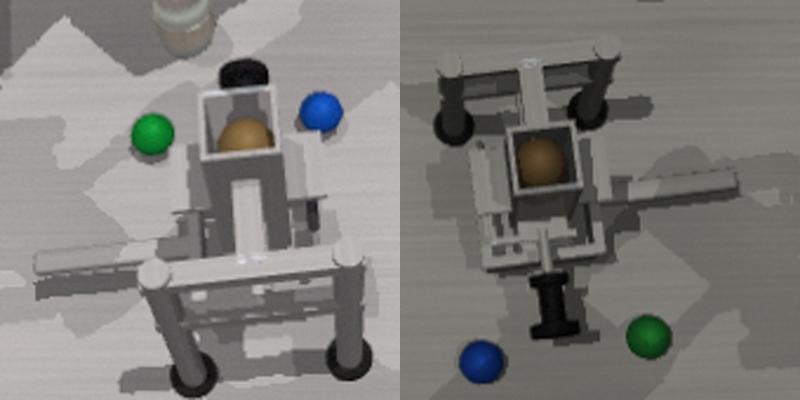

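Only the handle end and front corners are visible. Both agree with the hopper to about 3 mm (handle end near (737,182) in the top half), so the pan is central. On to the knob.

Emit:
servo_tool([
  [[0,0,0],[0,0,5]],
  [[0,0,0],[0,0,10]],
  [[0,0,0],[0,0,10]],
  [[0,0,0],[0,0,10]],
  [[0,0,0],[0,0,10]],
  [[0,0,0],[0,0,10]],
  [[0,0,0],[0,0,10]],
  [[0,0,0],[0,0,10]],
  [[0,0,0],[0,0,10]],
  [[0,0,0],[0,0,5]],
  [[0.003,-0.035,0],[0,0,0]],
  [[0.004,-0.045,0],[0,0,0]],
  [[0.005,-0.045,0],[0,0,0]],
  [[0.004,-0.045,0],[0,0,0]],
  [[0.004,-0.045,0],[0,0,0]],
  [[0.003,-0.035,0.02],[0,0,0]],
  [[0,-0.015,0.01],[0,0,0]],
  [[0,0,0],[0,0,0]],
], fingers=0.65)

```text
time: 17.25
tool_pos: [488.8, -81.5, 158.4]
tcp_rot: [-3.141, 0.001, 0.102]
contact_force: [0.3, -0.8, -0.4]
grip_width: 59.9
finger_force: 0.0
```

```bash
python3 - <<'E'
from h import *
print(go([490.2,-80.3,84.5],5.7))
E
```

```text
(array([ 1.6, -1. , 73.9]), array([-0.02,  0.07,  0.12]))
```

Emit:
servo_tool([
  [[0.0015,-0.001,0.01],[0,0,0]],
  [[0,0,0.018],[0,0,0]],
  [[0,0,0.018],[0,0,0]],
  [[0,0,0.015],[0,0,0]],
  [[0,0,0.008],[0,0,0]],
  [[0,0,0.005],[0,0,0]],
  [[0,0,0],[0,0,0]],
])

```text
time: 18.12
tool_pos: [490.3, -81.6, 84.8]
tcp_rot: [3.141, 0.0, 0.099]
contact_force: [0.2, 0.4, 0.5]
grip_width: 59.4
finger_force: 0.0
```

Emit:
servo_tool([
  [[0,0,0],[0,0,0]],
  [[0,0,0],[0,0,0]],
  [[0,0,0],[0,0,0]],
  [[0,0,0],[0,0,0]],
  [[0,0,0],[0,0,0]],
], fingers=0)

```text
time: 18.75
tool_pos: [490.0, -80.0, 84.8]
tcp_rot: [-3.139, 0.0, 0.098]
contact_force: [0.4, 6.8, 1.5]
grip_width: 18.9
finger_force: 30.0
```

Emit:
servo_tool([
  [[-0.002,-0.0015,0],[0,0,0]],
  [[-0.004,0,0],[0,0,0]],
  [[-0.007,0,0],[0,0,0]],
  [[-0.009,0,0],[0,0,0]],
  [[-0.01,0,0],[0,0,0]],
  [[-0.01,0,0],[0,0,0]],
  [[-0.009,0,0],[0,0,0]],
  [[-0.007,0,0],[0,0,0]],
  [[-0.004,0,0],[0,0,0]],
  [[0,0,0],[0,0,0]],
])

```text
time: 20.0
tool_pos: [428.4, -85.9, 84.8]
tcp_rot: [3.142, -0.0, 0.099]
contact_force: [-1.8, 0.1, 1.2]
grip_width: 18.8
finger_force: 30.0
```

Emit:
servo_tool([
  [[-0.002,0,0],[0,0,0]],
  [[-0.002,0,0],[0,0,0]],
  [[0,0,0],[0,0,0]],
  [[0,0,0],[0,0,0]],
  [[0,0,0],[0,0,0]],
])

```text
time: 20.62
tool_pos: [428.3, -86.0, 84.9]
tcp_rot: [3.141, -0.008, 0.098]
contact_force: [14.5, 6.3, -10.8]
grip_width: 19.0
finger_force: 30.0
```

```bash
python3 - <<'E'
from h import *
a=bot.capture("scene")[:,:,::-1];b=bot.capture("top")[:,:,::-1]
o=np.hstack([cv2.resize(a[230:400,170:340],(400,400),interpolation=cv2.INTER_CUBIC),cv2.resize(b[100:270,290:460],(400,400),interpolation=cv2.INTER_CUBIC)])
cv2.imwrite("pics/open.png",o)
E
```

```text
(no output)
```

View pics/open.png

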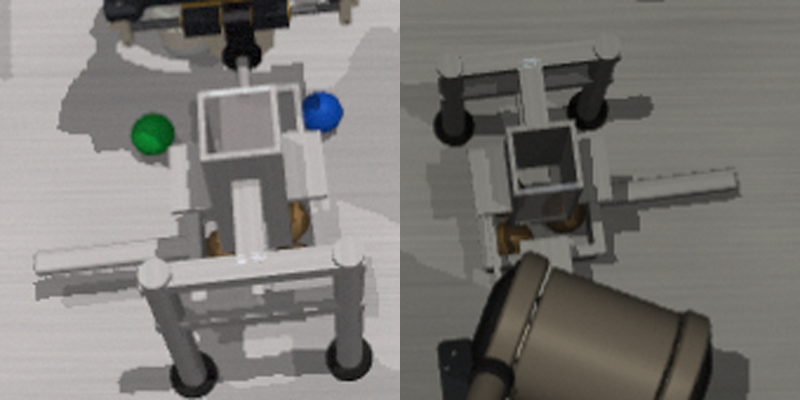

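The gate is against its stop. The shaft is empty (240,120) and brown clams lie in the pan at (215,245) and (300,220) in the scene half. Now I'll push the knob home.

Emit:
servo_tool([
  [[0.004,0,0],[0,0,0]],
  [[0.004,0,0],[0,0,0]],
  [[0.006,0,0],[0,0,0]],
  [[0.008,0,0],[0,0,0]],
  [[0.01,0,0],[0,0,0]],
  [[0.01,0,0],[0,0,0]],
  [[0.01,0,0],[0,0,0]],
  [[0.008,0,0],[0,0,0]],
  [[0.005,0,0],[0,0,0]],
  [[0.003,0,0],[0,0,0]],
  [[0.002,0,0],[0,0,0]],
  [[0,0,0],[0,0,0]],
  [[0,0,0],[0,0,0]],
])

```text
time: 22.35
tool_pos: [490.1, -79.8, 84.8]
tcp_rot: [-3.141, 0.008, 0.1]
contact_force: [-12.6, -5.1, 12.5]
grip_width: 19.2
finger_force: 30.0
```

Emit:
servo_tool([
  [[-0.003,0,0],[0,0,0]],
  [[0,0,0],[0,0,0]],
])

```text
time: 22.6
tool_pos: [490.0, -79.9, 84.8]
tcp_rot: [-3.142, 0.002, 0.099]
contact_force: [-4.8, -1.6, 4.8]
grip_width: 19.3
finger_force: 30.0
```

Emit:
servo_tool([
  [[0,0,0],[0,0,0]],
  [[0,0,0],[0,0,0]],
  [[0,0,0],[0,0,0]],
  [[0,0,0],[0,0,0]],
], fingers=0.65)

```text
time: 23.1
tool_pos: [491.1, -79.6, 84.7]
tcp_rot: [3.142, -0.0, 0.099]
contact_force: [-0.2, 0.3, 0.1]
grip_width: 54.6
finger_force: 0.0
```

Emit:
servo_tool([
  [[0,0,-0.006],[0,0,0]],
  [[0,0,-0.015],[0,0,0]],
  [[0,0,-0.025],[0,0,0]],
  [[0,0,-0.03],[0,0,0]],
  [[0,0,-0.03],[0,0,0]],
  [[-0.01,0.03,-0.02],[0,0,0]],
  [[-0.02,0.045,0],[0,0,0]],
  [[-0.02,0.045,0],[0,0,0]],
  [[-0.02,0.045,0],[0,0,0]],
  [[-0.01,0.045,0],[0,0,0]],
  [[0,0.02,0],[0,0,0]],
  [[0,0,0],[0,0,0]],
])

```text
time: 24.6
tool_pos: [434.3, -317.0, 211.2]
tcp_rot: [3.141, -0.0, 0.098]
contact_force: [0.2, 0.4, -0.3]
grip_width: 59.6
finger_force: 0.0
```

```bash
python3 - <<'E'
from h import *
a=bot.capture("scene")[:,:,::-1];b=bot.capture("top")[:,:,::-1]
o=np.hstack([cv2.resize(a[230:400,170:340],(400,400),interpolation=cv2.INTER_CUBIC),cv2.resize(b[100:270,290:460],(400,400),interpolation=cv2.INTER_CUBIC)])
cv2.imwrite("pics/end.png",o)
hs=cv2.cvtColor(np.ascontiguousarray(b),cv2.COLOR_BGR2HSV)
for im,n in((a,"scene"),(b,"top")):
  hs=cv2.cvtColor(np.ascontiguousarray(im),cv2.COLOR_BGR2HSV)
  for lo,hi in((50,75),(100,125)):
    k=cv2.inRange(hs,(lo,120,40),(hi,255,255));N,_,s,ce=cv2.connectedComponentsWithStats(k)
    print([ (n,ce[i]) for i in range(1,N) if 150<s[i,4]<300])
E
```

```text
[('scene', array([234.47717842, 286.78008299]))]
[('scene', array([263.14655172,  67.18534483])), ('scene', array([306.0125523 , 277.19246862]))]
[('top', array([206.14285714,  66.25      ])), ('top', array([395.1547619, 242.9484127]))]
[('top', array([324.21673004, 253.5513308 ]))]
```

View pics/end.png

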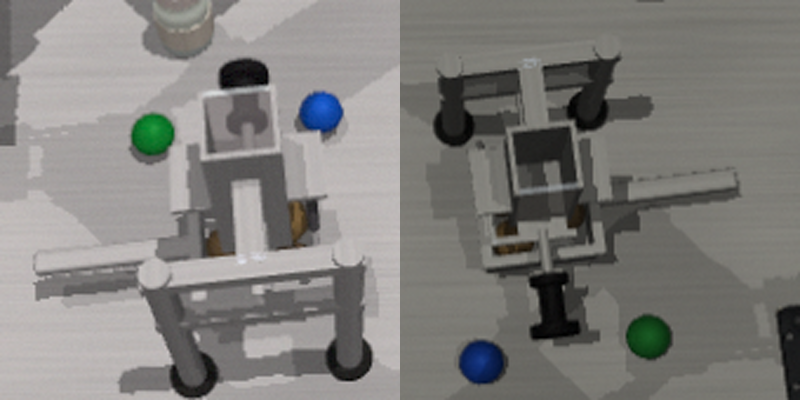

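The knob is back at its starting place, (552,305) in the top half. The shaft is empty, the clams are in the pan, and the balls and jar have not moved. Handing in.

```bash
python3 -c "from plant import bot; print(bot.close_job())"
```

```text
the job is handed in; nothing more can be done
None
```

Job handed in at about 24.7 s: the pan stands under the shaft within about 3 mm of centre, the shaft is empty with clams visible in the pan (I could not see all three separately), the knob is fully home, and the arm is clear with the balls and jar where they were.

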